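Break the vacuum on the evaporator manifold

ROBOT

A 6-joint arm with a two-finger parallel gripper is mounted at the origin on the work surface. World frame = base frame: x ahead of the robot, y to its left, z up, the work surface at z = 0. Lengths are in mm, angles in degrees, forces in N, time in s.
With the tool pointing down it reaches from about 300 to 850 mm from the base axis. Payload 4.2 kg.
Tool frame: the origin (TCP) lies at the very end of the fingers, on their centre line; the grasp point (between the pads) lies 19 mm behind it (env.grip_depth is the distance from the TCP to the grasp point, in mm); y points along the fingers, z is the direction in which the jaws open and shut, and the axes are right-handed (so a half turn about y gives the same grasp; the last joint's range is limited). The gripper opens to 91 mm and grips with 3 to 60 N. Pads are 32 mm wide; open, the fingers measure 118 mm over their backs; the gripper's body (76 mm by 178 mm) begins 60 mm behind the grasp point.
Start: joints at [76.089, 18.312, 89.639, -0, 72.044, -1.146], TCP at [127.054, 560.803, 213.976] pointing down, gripper open.
Joint ranges: [-177.97, 177.97], [-48.28, 115.42], [12.27, 149.76], [-77.06, 257.06], [2.81, 150.46], [-146.56, 146.56]. Speed limits (degrees/s): [147.25, 147.25, 180, 180, 180, 180].

INTERFACE

Orientations are given as [roll, pitch, yaw] about the fixed x, y, z axes, in that order (R = Rz(yaw) Ry(pitch) Rx(roll)).
In Python, from workcell import state, imaging, job, env gives the robot as it stands.
- The arm moves only by the shell command python3 -m pendant 'ROWS' [FORCE]. ROWS is JSON, a list of rows, each an object with "delta_pos": the shift along the tool's x, y, z in cm, a list of three; "twist": the turn, a rotation vector about the tool's x, y, z in degrees, a list of three; "grip": the opening in per cent of the stroke, from 0 (shut) to 100 (fully open). In form: [{"delta_pos": [tx, ty, tz], "twist": [wx, wy, wz], "grip": grip}, ...]. A call has exactly 5 rows; each row is the pose to reach, as a shift and turn from the pose commanded when the call began, along the tool's axes at that moment; what a row does not reach only later rows make up. A row lasts 1/10 s, in which the tool goes at most 50 mm and 8.59 degrees, less where a joint would pass 70% of its speed; a pose out of reach is approached as far as the arm can. A call with a gripper value outside its range is refused whole. The fingers move at their own pace and stop on an object; FORCE is the grip in N (left out, the last holds). Time passes only in rows, so rows that repeat a pose let the fingers close, or fill a call up. It gives the time, the measured TCP pose, the force and the opening at its end, in the units of the state.
- state(): the state, without advancing time (a new reading comes with each control period).
- imaging.grab_frame(name): name is "scene" or "top" or "wrist"; returns (picture, depth): 384x512x3 uint8, red, green, blue; 384x512 float32, mm along the optical axis (not along the pixel's ray), 0 where there is no reading.
- imaging.camera_info(name): a dict with "fx", "fy", "cx", "cy" (pixels), "k1" (the pictures are not rectified: a ray, as slopes to the right and down, at radius r is drawn at 1 + k1 r^2 times it, then the intrinsics apply), "R" (3x3) and "t" (3): a world point X has camera coordinates R X + t. Camera axes: x right, y down, z forward; pixel columns grow to the right and rows downward; lengths in mm; the calibration is good to about 2 mm. A picture is of the moment at which its call begins: read the wrist's pose just before it. camera_info takes no time and is no camera call; for the wrist camera it gives the pose at the moment of the call.
- job.job_done(): hands the job in, once; it reports no verdict.
The state is a dict: "time_s": time; "qpos": joint angles; "qvel": joint speeds; "effort": joint torques, N m; "ee_pos": TCP position; "ee_rot": TCP orientation; "force": force on the tool from outside, world axes, zero at the start; "torque": the same for the moment, N m; "gripper_width": finger opening in mm.
Only numpy, scipy, OpenCV 4.12 (cv2) and the standard library are available. Lean on these libraries where they do the work, as an engineer would, in place of code of your own. Each camera call takes 0.05 s, during which the arm holds its last target.

TASK

The evaporation is finished, so break the vacuum at the manifold. With a fingertip against the side of its lever, push the red lever round until that valve is fully shut (lever square across its pipe); only then, likewise with a fingertip, push the blue lever round until the air vent is fully open (lever in line with its pipe). Do not pinch the levers between the fingers, do not disturb the black lever, and leave the glassware and other loose things where they stand.

Things in the scene. Friction and masses are not known exactly. Their poses are not given: they have to be found in the camera images.
- manifold: aluminium base plate of the vacuum manifold, 180 x 500 x 12 mm, fixed; origin under its centre on the bench, x away from the robot, y along the steel header pipe (at x = +65 mm), z up. Valve stems at x = 0, y = -130, 0 and +130 mm, branch pipes along x; which valve is where varies. At (65, -225) mm a blue sensor, 38 mm across, 145 mm high
- pump_valve (a joint): angle of the red lever about its upright stem, rad: 0 = shut (square across its branch pipe, pointing along the manifold's +y); 1.571 = fully open (in line with the pipe, pointing along the manifold's -x, towards the robot); a stop at each end; grows anticlockwise from above. This valve joins the manifold to the vacuum pump. It starts open or nearly so (1.25 to 1.57).
- pump_pivot (a point): point on the stem axis of the red-levered valve, at mid-height of its plastic sleeve (120 mm above the bench). The lever is stiff, about 0.22 N m of friction (4 N at 60 mm out), and stays where it is left
- pump_lever_end (a point): middle of the far end of the red lever, 85 mm from the stem axis, 120 mm above the bench. The red plastic sleeve runs from 28 to 85 mm from the axis, 18 mm wide, 16 mm tall (underside 112 mm above the bench); below it, away from the stem (24 mm across), no part of the valves is above 90 mm
- vent_valve (a joint): angle of the blue lever about its upright stem, rad: 0 = shut (square across its branch pipe, pointing along the manifold's +y); 1.571 = fully open (in line with the pipe, pointing along the manifold's -x, towards the robot); a stop at each end; grows anticlockwise from above. This valve, with a brass silencer on its outlet, lets air into the manifold. It starts shut (0 to 0.12).
- vent_pivot (a point): point on the stem axis of the blue-levered valve, at mid-height of its plastic sleeve (120 mm above the bench). The lever is stiff, about 0.22 N m of friction (4 N at 60 mm out), and stays where it is left
- vent_lever_end (a point): middle of the far end of the blue lever, 85 mm from the stem axis, 120 mm above the bench. The blue plastic sleeve runs from 28 to 85 mm from the axis, 18 mm wide, 16 mm tall (underside 112 mm above the bench); below it, away from the stem (24 mm across), no part of the valves is above 90 mm
- drying_valve (a joint): angle of the black lever about its upright stem, rad: 0 = shut (square across its branch pipe, pointing along the manifold's +y); 1.571 = fully open (in line with the pipe, pointing along the manifold's -x, towards the robot); a stop at each end; grows anticlockwise from above. This valve isolates a drying line that stays under vacuum. It starts shut (0 to 0.1) and is to be left so.
- drying_pivot (a point): point on the stem axis of the black-levered valve, at mid-height of its plastic sleeve (120 mm above the bench). The lever is stiff, about 0.22 N m of friction (4 N at 60 mm out), and stays where it is left
- drying_lever_end (a point): middle of the far end of the black lever, 85 mm from the stem axis, 120 mm above the bench. The black plastic sleeve runs from 28 to 85 mm from the axis, 18 mm wide, 16 mm tall (underside 112 mm above the bench); below it, away from the stem (24 mm across), no part of the valves is above 90 mm
- conical_flask: loose, clear glass conical flask, 70 mm across, 105 mm tall; origin at the centre of its underside, z axis up; stands upright on the bench. Not to be moved
- beaker: loose, clear glass beaker, 52 mm across, 70 mm tall; origin at the centre of its underside, z axis up; stands upright on the bench. Not to be moved
- amber_bottle: loose, amber bottle with black cap, 62 mm across, 125 mm tall; origin at the centre of its underside, z axis up; stands upright on the bench. Not to be moved
- white_bottle: loose, white plastic bottle with red cap, 66 mm across, 160 mm tall; origin at the centre of its underside, z axis up; stands upright on the bench. Not to be moved
- vial_a: loose, small amber vial, 22 mm across, 45 mm tall; origin at the centre of its underside, z axis up; stands upright on the base plate. Not to be moved
- vial_b: loose, small amber vial, 22 mm across, 45 mm tall; origin at the centre of its underside, z axis up; stands upright on the base plate. Not to be moved
- stopper: loose, glass stopper, 28 mm across, 38 mm tall; origin at the centre of its underside, z axis up; stands upright on the base plate. Not to be moved
- spanner: loose steel spanner 150 mm long, lying flat on the bench; origin in its middle, on its underside, x along it. Not to be moved

How it is judged:
By the outcome, as a careful person would: the job done as asked, in the order asked, and still so for the second after the job is handed in, with the robot touching nothing.
It also fails if it takes over 59 s, if anything falls off the work surface, if the arm or the gripper's body presses on something with over 40 N, if the wrist force passes 120 N, or if a joint passes its speed limit or range.

## Working session

There is one attempt and no reset: what is moved stays moved. The work goes in short steps, Python scripts to look and compute and a shell command to move; the robot and the scene stay as the last step left them, time stands still between calls to the robot, and variables do not carry over. Pictures are saved under pics/ and viewed, and the job is handed in when it is done.

```bash
ls; mkdir -p pics
python3 - <<'E'
from workcell import state, imaging, job, env
import cv2
s=state(); print(s)
for n in ("scene","top","wrist"):
    p,d=imaging.grab_frame(n); cv2.imwrite(f"pics/{n}0.png",p[:,:,::-1])
    import numpy as np; np.savez(f"{n}0.npz",p=p,d=d,**imaging.camera_info(n))
    print(n,imaging.camera_info(n))
E
```

```text
pics
{'time_s': 0.0, 'qpos': array([ 7.60894216e+01,  1.83505902e+01,  8.97066231e+01, -8.77932750e-04,
        7.20442477e+01, -1.14760030e+00]), 'qvel': array([-0.08977501,  0.06334727,  0.08105771, -0.00929834, -0.15287241,
       -0.0216865 ]), 'effort': array([-4.44560046e-04, -4.12471139e+01, -2.31980360e+01,  7.26084178e-02,
        4.57628758e-02, -1.62948372e-04]), 'ee_pos': array([126.92543856, 560.29127688, 213.12935391]), 'ee_rot': array([-9.01014573e+01,  1.19754010e-03, -1.27627078e+01]), 'force': array([-0.50005627,  0.02663064, -0.34099881]), 'torque': array([-0.00178583, -0.01676817, -0.04442832]), 'gripper_width': 91.44444858048185}
scene {'fx': 360.9996581259366, 'fy': 360.9996581259366, 'cx': 256.6895931397495, 'cy': 192.6459800424039, 'k1': -0.041430496302678775, 'R': array([[ 0.12591974,  0.99203644,  0.00281384],
       [ 0.58945011, -0.07253721, -0.80454144],
       [-0.79793032,  0.10296627, -0.59388985]]), 't': array([-104.28830605, -213.82351475, 1317.72540349])}
top {'fx': 398.15973165929256, 'fy': 398.15973165929256, 'cx': 258.23525463901314, 'cy': 197.89997428744786, 'k1': -0.021896212062362433, 'R': array([[ 0.00750034, -0.99995591, -0.00564972],
       [-0.99431261, -0.00685754, -0.1062799 ],
       [ 0.10623647,  0.00641473, -0.9943202 ]]), 't': array([  52.82043729,  522.29615653, 1085.21007902])}
wrist {'fx': 334.95514711077453, 'fy': 334.95514711077453, 'cx': 252.10311954502063, 'cy': 186.66050875237895, 'k1': -0.09274956696688942, 'R': array([[ 0.22036221,  0.97541702, -0.00145922],
       [ 0.94655723, -0.21348063,  0.2417756 ],
       [ 0.23552052, -0.05465944, -0.97033109]]), 't': array([-573.87782638,  -27.09321207,  389.27807955])}
```

View pics/scene0.png

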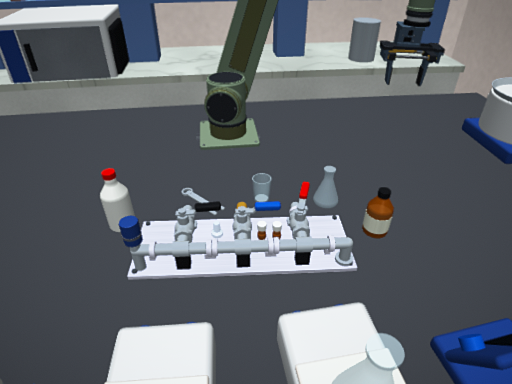

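View pics/top0.png

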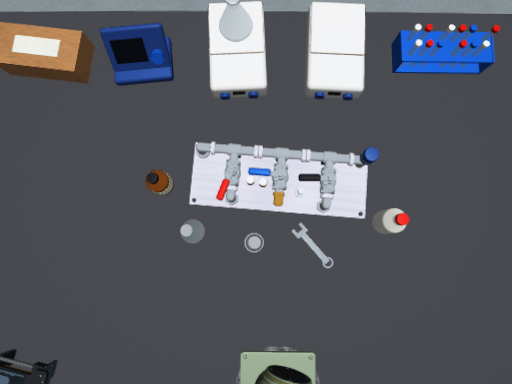

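The scene camera faces the robot. The red valve is at the manifold's +y end (top px ~230,175), blue is in the middle (~268,172) and black is at the -y end (~320,178). I'll enlarge the crop and measure.

```bash
cat > h.py <<'E'
import numpy as np, cv2
def load(f): return dict(np.load(f))
def ray(c,u,v):
    x=np.array([(u-c['cx'])/c['fx'],(v-c['cy'])/c['fy']]); r=x.copy()
    for _ in range(20): r=x/(1+c['k1']*(r@r))
    d=c['R'].T@np.array([r[0],r[1],1]); o=-c['R'].T@c['t']; return o,d
def atz(c,u,v,z):
    o,d=ray(c,u,v); return o+d*(z-o[2])/d[2]
def proj(c,X):
    p=c['R']@np.asarray(X,float)+c['t']; a=p[:2]/p[2]; a=a*(1+c['k1']*(a@a)); return a*[c['fx'],c['fy']]+[c['cx'],c['cy']]
E
python3 - <<'E'
from h import *
c=load('top0.npz'); p=c['p'][:,:,::-1]
cv2.imwrite('pics/topcrop.png',cv2.resize(p[135:225,180:380],None,fx=4,fy=4,interpolation=cv2.INTER_CUBIC))
hsv=cv2.cvtColor(p.copy(),cv2.COLOR_BGR2HSV).astype(int)
H,S,V=hsv[...,0],hsv[...,1],hsv[...,2]
roi=np.zeros(H.shape,bool); roi[135:225,185:355]=1
for n,m in dict(red=((H<8)|(H>172))&(S>180)&(V>90),blue=(H>100)&(H<125)&(S>150)&(V>80),black=(V<50)).items():
    m=(m&roi).astype(np.uint8); k,l,st,ce=cv2.connectedComponentsWithStats(m)
    for i in range(1,k):
        if st[i,4]>30:
            ys,xs=np.where(l==i); pts=np.array([atz(c,x,y,128)[:2] for x,y in zip(xs,ys)])
            r=cv2.minAreaRect(pts.astype(np.float32)); 
            mu=pts.mean(0); w,v=np.linalg.eigh(np.cov((pts-mu).T)); ax=v[:,1]; s=(pts-mu)@ax
            print(n,st[i],mu.round(1),ax.round(3),np.ptp(s).round(1),r, [ (mu+ax*e).round(1) for e in (s.min(),s.max())])
E
```

```text
red [217 179  12  21 124] [533.2 147.7] [-0.934  0.356] 53.3 ((533.05859375, 147.41085815429688), (15.714585304260254, 53.30897903442383), 69.28604888916016) [array([558.1, 138.2]), array([508.3, 157.2])]
blue [249 168  21   8 132] [579.5  54.5] [0.075 0.997] 52.3 ((579.3480224609375, 54.59857177734375), (52.24350357055664, 16.08086585998535), 86.22969818115234) [array([577.5,  28.5]), array([581.4,  80.7])]
black [299 175  21   6  82] [565.  -71.5] [-0.036  0.999] 51.4 ((564.5626831054688, -73.45997619628906), (12.927953720092773, 51.2319221496582), 0.39470425248146057) [array([566. , -99.1]), array([564.2, -47.7])]
```

View pics/topcrop.png

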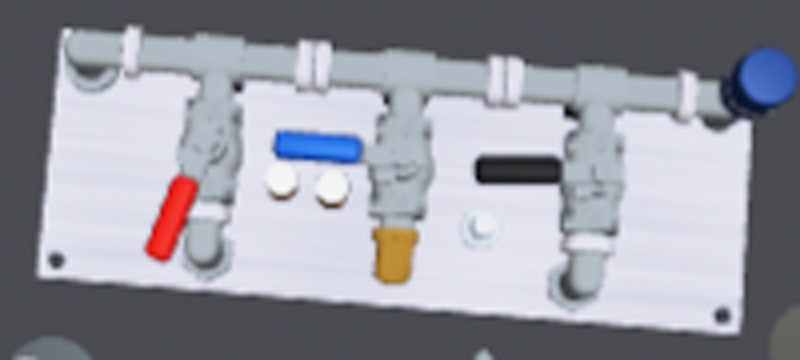

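Run:
```python
from h import *
from scipy.optimize import least_squares
c=load('top0.npz'); s=load('scene0.npz')
for u,v in [(195.5,142),(189.25,204.25),(365,218.25)]: print(atz(c,u,v,12).round(1))
for u,v in [(194,200),(360.5,213.8)]: print('screw',atz(c,u,v,12).round(1))
# lever sampled fit by mask overlap: predicted hull centroid in both cams
def box(P,a,yaw):
    d=np.array([np.cos(yaw+np.pi/2+a),np.sin(yaw+np.pi/2+a),0]); n=np.array([-d[1],d[0],0])
    return [np.r_[P,0]+d*r+n*w+np.array([0,0,z]) for r in(28,85) for w in(-9,9) for z in(112,128)]
def mask(c,n):
    hsv=cv2.cvtColor(c['p'][:,:,::-1].copy(),cv2.COLOR_BGR2HSV).astype(int);H,S,V=hsv[...,0],hsv[...,1],hsv[...,2]
    m={'red':((H<8)|(H>172))&(S>150)&(V>60),'blue':(H>100)&(H<125)&(S>150)&(V>60),'black':V<45}[n]
    return m
def mom(pts):
    h=cv2.convexHull(np.array(pts,np.float32)); m=cv2.moments(h); return m
def feat(m): return np.array([m['m10']/m['m00'],m['m01']/m['m00'],m['mu20']/m['m00'],m['mu11']/m['m00'],m['mu02']/m['m00']])
guess=dict(red=(586,128,1.28),blue=(575,-2,0.0),black=(567,-128,.05))
yaw=np.radians(-4.25)
for cam,cc in (('top',c),('scene',s)):
  for n,g in guess.items():
    pts=[proj(cc,X) for X in box(np.array(g[:2]),g[2],yaw)]
    x,y,w,h=cv2.boundingRect(np.array(pts,np.float32))
    m=np.zeros((384,512),np.uint8); m[y-4:y+h+4,x-4:x+w+4]=1; m&=mask(cc,n).astype(np.uint8)
    k,l,st,ce=cv2.connectedComponentsWithStats(m); i=1+st[1:,4].argmax()
    f=feat(cv2.moments((l==i).astype(np.uint8),True)); 
    pf=feat(mom(pts)); print(cam,n,st[i],'meas',f.round(2),'pred',pf.round(2), 'area',mom(pts)['m00'])
```

```text
[684.5 238.9  12. ]
[504.1 252.2  12. ]
[ 468.  -244.9   12. ]
screw [516.4 239.   12. ]
screw [ 480.4 -232.5   12. ]
top red [217 179  12  21 131] meas [222.47 189.08   7.61 -11.22  31.67] pred [222.43 189.43  10.26 -12.93  37.24] area 176.17329498264007
top blue [249 168  21   8 132] meas [259.02 171.41  36.82   2.69   3.51] pred [259.03 172.02  40.95   2.86   5.47] area 176.4642637015786
top black [299 175  21   5  47] meas [3.0798e+02 1.7702e+02 4.1550e+01 2.3000e-01 3.6000e+00] pred [307.95 176.5   43.12   1.07   5.22] area 180.04143910389394
scene red [299 181  11  18 134] meas [304.04 189.81   6.13  -4.13  22.48] pred [304.12 189.99   7.04  -5.65  31.24] area 166.33993965853006
scene blue [255 201  26  10 232] meas [267.4  205.59  52.29  -2.26   6.96] pred [267.23 205.04  58.    -1.36   9.77] area 286.22986587288324
scene black [195 202  26  10 207] meas [207.37 206.54  52.65  -4.42   6.25] pred [209.1  206.38  58.84  -3.08  10.03] area 289.8646082370542
```

```bash
cat > m.py <<'E'
from h import *
from workcell import state
s=state(); y=np.radians(-4.2); d=s['ee_pos'][:2]-[576,-2.3]
print('t',round(s['time_s'],2),'manifold xy',round(np.cos(y)*d[0]+np.sin(y)*d[1],1),round(-np.sin(y)*d[0]+np.cos(y)*d[1],1),'z',s['ee_pos'][2].round(1),'rot',s['ee_rot'].round(2),'F',s['force'].round(1),'w',round(s['gripper_width'],1))
E
python3 -m pendant '[{"delta_pos":[0,0,0],"twist":[0,-4,0],"grip":0},{"delta_pos":[0,0,0],"twist":[0,-8.56,0],"grip":0},{"delta_pos":[0,0,0],"twist":[0,-8.56,0],"grip":0},{"delta_pos":[0,0,0],"twist":[0,-8.56,0],"grip":0},{"delta_pos":[0,0,0],"twist":[0,-8.56,0],"grip":0}]' 20; python3 m.py
```

```text
time_s: 0.65
ee_pos: [127.0, 560.7, 213.8]
ee_rot: [-90.0, 0.0, -4.3]
force: [-0.0, 0.2, 0.2]
gripper_width: 53.7
t 0.65 manifold xy -489.0 528.7 z 213.8 rot [-90.01   0.    -4.27] F [-0.   0.2  0.2] w 53.7
```

```bash
python3 -m pendant '[{"delta_pos":[2,0,-2],"twist":[0,0,0],"grip":0},{"delta_pos":[5,0,-5],"twist":[0,0,0],"grip":0},{"delta_pos":[8,0,-8],"twist":[0,0,0],"grip":0},{"delta_pos":[11,0,-11],"twist":[0,0,0],"grip":0},{"delta_pos":[14,0,-14],"twist":[0,0,0],"grip":0}]' && python3 -m pendant '[{"delta_pos":[3,0,-3],"twist":[0,0,0],"grip":0},{"delta_pos":[6,0,-6],"twist":[0,0,0],"grip":0},{"delta_pos":[9,0,-9],"twist":[0,0,0],"grip":0},{"delta_pos":[12,0,-12],"twist":[0,0,0],"grip":0},{"delta_pos":[14,0,-14],"twist":[0,0,0],"grip":0}]'; python3 m.py
```

```text
time_s: 1.15
ee_pos: [257.2, 409.6, 214.1]
ee_rot: [-90.0, -0.0, -4.2]
force: [-0.0, 0.9, 0.7]
gripper_width: 13.8
time_s: 1.65
ee_pos: [387.2, 259.0, 214.2]
ee_rot: [-90.0, -0.0, -4.3]
force: [0.5, 1.5, -0.1]
gripper_width: 0.3
t 1.65 manifold xy -207.5 246.8 z 214.2 rot [-9.00e+01 -5.00e-02 -4.35e+00] F [ 0.5  1.5 -0.1] w 0.3
```

Next I go to (-68, 104) in the manifold frame, a shift of +140 and -144, and check from there with the cameras.

```bash
python3 -m pendant '[{"delta_pos":[3,0,-3],"twist":[0,0,0],"grip":0},{"delta_pos":[6,0,-6],"twist":[0,0,0],"grip":0},{"delta_pos":[9,0,-9],"twist":[0,0,0],"grip":0},{"delta_pos":[12,0,-12],"twist":[0,0,0],"grip":0},{"delta_pos":[14,0,-14.4],"twist":[0,0,0],"grip":0}]' && python3 -m pendant '[{"delta_pos":[0,1,0],"twist":[0,0,0],"grip":0},{"delta_pos":[0,2,0],"twist":[0,0,0],"grip":0},{"delta_pos":[0,4,0],"twist":[0,0,0],"grip":0},{"delta_pos":[0,5,0],"twist":[0,0,0],"grip":0},{"delta_pos":[0,5,0],"twist":[0,0,0],"grip":0}]'; python3 m.py
python3 - <<'E'
from workcell import imaging
import numpy as np,cv2
for n in ("scene","top","wrist"):
    p,d=imaging.grab_frame(n); cv2.imwrite(f"pics/{n}1.png",p[:,:,::-1]); np.savez(f"{n}1.npz",p=p,d=d,**imaging.camera_info(n))
    if n=='scene': cv2.imwrite("pics/scene1c.png",cv2.resize(p[130:290,90:410,::-1],None,fx=2.5,fy=2.5))
E
```

```text
time_s: 2.15
ee_pos: [516.5, 105.2, 213.9]
ee_rot: [-90.0, -0.0, -4.3]
force: [-0.4, 0.5, 0.1]
gripper_width: 0.3
time_s: 2.65
ee_pos: [512.9, 107.8, 162.2]
ee_rot: [-90.0, 0.2, -4.1]
force: [0.5, 0.4, -0.0]
gripper_width: 0.8
t 2.65 manifold xy -71.0 105.2 z 162.2 rot [-90.04   0.24  -4.14] F [ 0.5  0.4 -0. ] w 0.8
```

View pics/wrist1.png

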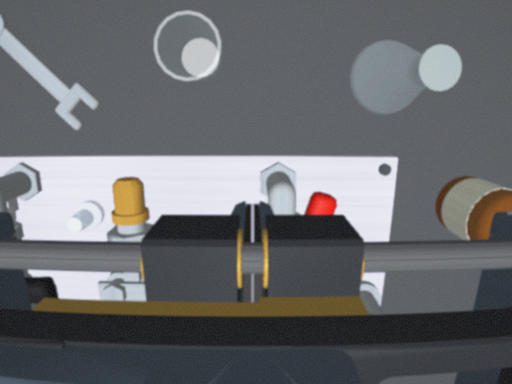

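View pics/scene1c.png

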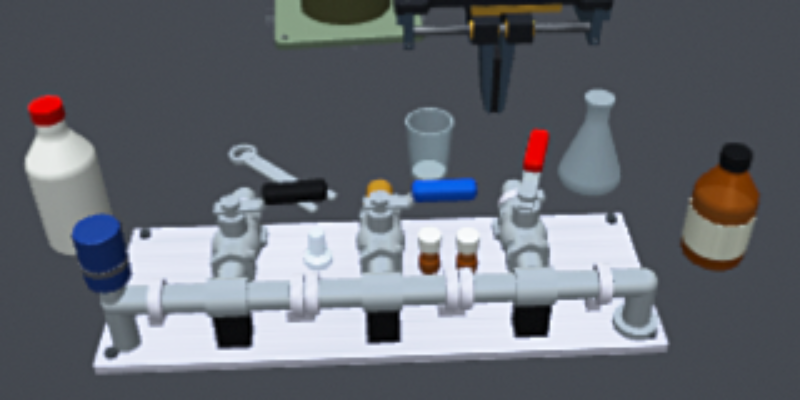

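The wrist and scene views show the closed fingers (scene crop ~495,105) clear of the red lever (~537,150), on its -y side. I'll descend to z≈100.

```bash
python3 m.py; python3 -m pendant '[{"delta_pos":[0,2,0],"twist":[0,0,0],"grip":0},{"delta_pos":[0,4,0],"twist":[0,0,0],"grip":0},{"delta_pos":[0,6,0],"twist":[0,0,0],"grip":0},{"delta_pos":[0,6.4,0],"twist":[0,0,0],"grip":0},{"delta_pos":[0,6.4,0],"twist":[0,0,0],"grip":0}]'; python3 m.py
```

```text
t 2.8 manifold xy -68.9 105.3 z 164.6 rot [-8.997e+01 -6.000e-02 -4.160e+00] F [ 0.  -0.2  0.7] w 0.1
time_s: 3.3
ee_pos: [515.0, 107.3, 100.2]
ee_rot: [-90.0, -0.0, -4.2]
force: [0.4, 0.2, 0.5]
gripper_width: 0.5
t 3.3 manifold xy -68.9 104.9 z 100.2 rot [-89.99  -0.    -4.2 ] F [0.4 0.2 0.5] w 0.5
```

```bash
python3 -m pendant '[{"delta_pos":[0,0,0.5],"twist":[0,0,0],"grip":0},{"delta_pos":[0,0,1],"twist":[0,0,0],"grip":0},{"delta_pos":[0,0,1.5],"twist":[0,0,0],"grip":0},{"delta_pos":[0,0,2],"twist":[0,0,0],"grip":0},{"delta_pos":[0.1,0,2.5],"twist":[0,0,0],"grip":0}]';python3 m.py;  python3 -m pendant '[{"delta_pos":[0,0,0.3],"twist":[0,0,0],"grip":0},{"delta_pos":[0.1,0,0.8],"twist":[0,0,0],"grip":0},{"delta_pos":[0.2,0,1.3],"twist":[0,0,0],"grip":0},{"delta_pos":[0.3,0,1.8],"twist":[0,0,0],"grip":0},{"delta_pos":[0.5,0,2.2],"twist":[0,0,0],"grip":0}]'; python3 m.py
```

```text
time_s: 3.8
ee_pos: [517.6, 131.6, 100.3]
ee_rot: [-90.1, -0.0, -4.2]
force: [-0.8, -5.9, 2.5]
gripper_width: 0.2
t 3.8 manifold xy -68.1 129.3 z 100.3 rot [-9.011e+01 -1.000e-02 -4.150e+00] F [-0.8 -5.9  2.5] w 0.2
time_s: 4.3
ee_pos: [523.7, 153.0, 99.7]
ee_rot: [-90.1, 0.1, -4.2]
force: [-1.0, -4.9, 0.0]
gripper_width: 0.7
t 4.3 manifold xy -63.5 151.1 z 99.7 rot [-9.01e+01  9.00e-02 -4.20e+00] F [-1.  -4.9  0. ] w 0.7
```

```bash
python3 -m pendant '[{"delta_pos":[0.2,0,0.5],"twist":[0,0,0],"grip":0},{"delta_pos":[0.5,0,1.0],"twist":[0,0,0],"grip":0},{"delta_pos":[0.8,0,1.6],"twist":[0,0,0],"grip":0},{"delta_pos":[1.2,0,2.1],"twist":[0,0,0],"grip":0},{"delta_pos":[1.7,0,2.6],"twist":[0,0,0],"grip":0}]';python3 m.py;  python3 - <<'E'
from workcell import imaging
import cv2
p,d=imaging.grab_frame("scene"); cv2.imwrite("pics/scene2c.png",cv2.resize(p[130:290,90:410,::-1],None,fx=2.5,fy=2.5))
E
```

```text
time_s: 4.8
ee_pos: [542.1, 178.1, 99.4]
ee_rot: [-90.1, 0.2, -4.2]
force: [-3.4, -3.4, -0.3]
gripper_width: 0.7
t 4.8 manifold xy -47.0 177.5 z 99.4 rot [-90.07   0.16  -4.2 ] F [-3.4 -3.4 -0.3] w 0.7
```

View pics/scene2c.png

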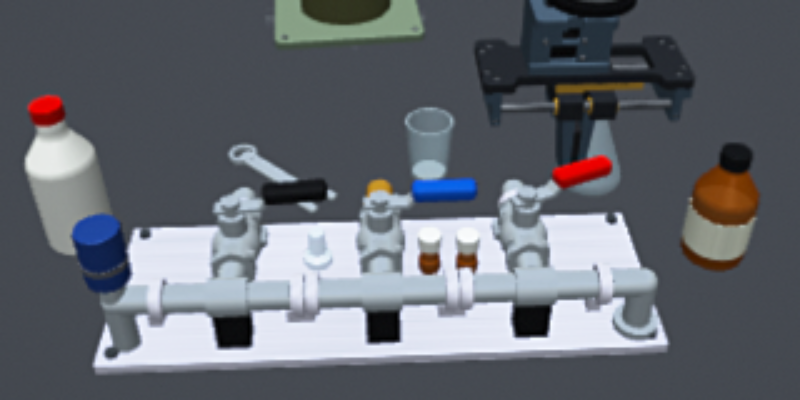

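The fingertip is pushing the red lever at px ~575,165. The lever is now about 25° from shut, and the other objects haven't moved.

```bash
python3 -m pendant '[{"delta_pos":[0.5,0,0.4],"twist":[0,0,0],"grip":0},{"delta_pos":[1.0,0,0.7],"twist":[0,0,0],"grip":0},{"delta_pos":[1.4,0,0.9],"twist":[0,0,0],"grip":0},{"delta_pos":[1.8,0,1.0],"twist":[0,0,0],"grip":0},{"delta_pos":[2.1,0,1.0],"twist":[0,0,0],"grip":0}]';python3 m.py; python3 -m pendant '[{"delta_pos":[0.1,0,0],"twist":[0,0,0],"grip":0},{"delta_pos":[0.2,0,0],"twist":[0,0,0],"grip":0},{"delta_pos":[0.3,0,0],"twist":[0,0,0],"grip":0},{"delta_pos":[0.4,0,0],"twist":[0,0,0],"grip":0},{"delta_pos":[0.4,0,0],"twist":[0,0,0],"grip":0}]';python3 m.py
```

```text
time_s: 5.35
ee_pos: [565.0, 187.5, 99.8]
ee_rot: [-89.9, 0.0, -4.2]
force: [-3.9, 0.9, -1.9]
gripper_width: 0.4
t 5.35 manifold xy -24.9 188.5 z 99.8 rot [-8.992e+01  3.000e-02 -4.220e+00] F [-3.9  0.9 -1.9] w 0.4
time_s: 5.85
ee_pos: [566.1, 187.5, 99.9]
ee_rot: [-89.9, 0.3, -4.2]
force: [-9.0, 3.6, 2.1]
gripper_width: 0.4
t 5.85 manifold xy -23.8 188.6 z 99.9 rot [-89.92   0.33  -4.25] F [-9.   3.6  2.1] w 0.4
```

```bash
python3 -m pendant '[{"delta_pos":[0.1,0,0],"twist":[0,0,0],"grip":0},{"delta_pos":[0.2,0,0],"twist":[0,0,0],"grip":0},{"delta_pos":[0.3,0,0],"twist":[0,0,0],"grip":0},{"delta_pos":[0.3,0,0],"twist":[0,0,0],"grip":0},{"delta_pos":[0.3,0,0],"twist":[0,0,0],"grip":0}]';python3 m.py;python3 - <<'E'
from workcell import imaging
import cv2
p,d=imaging.grab_frame("scene"); cv2.imwrite("pics/scene3c.png",cv2.resize(p[130:290,90:410,::-1],None,fx=2.5,fy=2.5))
E
```

```text
time_s: 6.35
ee_pos: [566.1, 187.5, 99.9]
ee_rot: [-89.9, 0.7, -4.3]
force: [-15.3, 3.8, 5.6]
gripper_width: -0.0
t 6.35 manifold xy -23.8 188.6 z 99.9 rot [-89.95   0.68  -4.26] F [-15.3   3.8   5.6] w -0.0
```

View pics/scene3c.png

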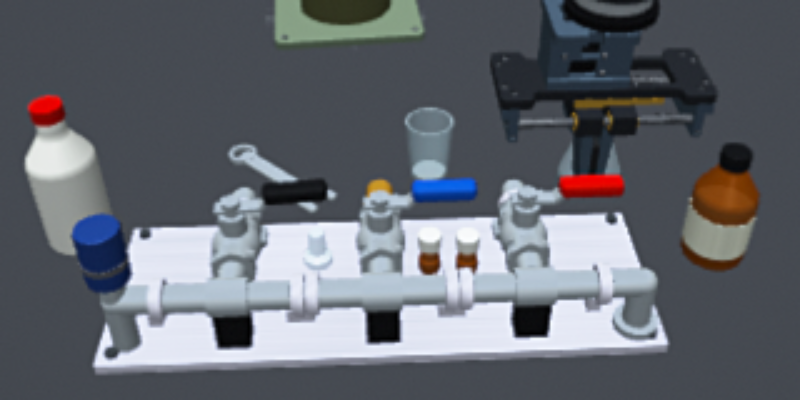

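The tip stayed at x=-23.8 while the force rose from 9 to 15 N, so the red lever is on its shut stop. In the picture it lines up with blue and black (px ~592,186). I'll back off, lift, and check the header height before descending at blue.

```bash
python3 - <<'E'
from h import *
c=load('top0.npz'); y=np.radians(-4.2); ex=np.array([np.cos(y),np.sin(y),0]); ey=np.array([-np.sin(y),np.cos(y),0]); C=np.array([576,-2.3,0])
M=[]
for v in range(135,225):
  for u in range(180,380):
    z=c['d'][v,u]
    if z<=0: continue
    o,d=ray(c,u,v); X=o+d*z; X=X-C; M.append([X@ex,X@ey,X[2]])
M=np.array(M)
for lo,hi in((45,90),(10,45)):
  for a in range(-40,240,20):
    s=M[(M[:,0]>lo)&(M[:,0]<hi)&(M[:,1]>a)&(M[:,1]<a+20)]
    if len(s): print((lo,hi),a,s[:,2].max().round(1))
E
python3 -m pendant '[{"delta_pos":[-1,0,0],"twist":[0,0,0],"grip":0},{"delta_pos":[-3,0,0],"twist":[0,0,0],"grip":0},{"delta_pos":[-4,-1,0],"twist":[0,0,0],"grip":0},{"delta_pos":[-4,-4,0],"twist":[0,0,0],"grip":0},{"delta_pos":[-4,-7,0],"twist":[0,0,0],"grip":0}]';python3 m.py
```

```text
(45, 90) -40 80.3
(45, 90) -20 84.1
(45, 90) 0 84.6
(45, 90) 20 79.3
(45, 90) 40 84.6
(45, 90) 60 86.7
(45, 90) 80 79.0
(45, 90) 100 81.4
(45, 90) 120 82.3
(45, 90) 140 84.0
(45, 90) 160 78.7
(45, 90) 180 86.1
(45, 90) 200 80.0
(45, 90) 220 78.2
(10, 45) -40 15.0
(10, 45) -20 102.1
(10, 45) 0 107.4
(10, 45) 20 118.1
(10, 45) 40 123.3
(10, 45) 60 122.9
(10, 45) 80 19.3
(10, 45) 100 80.9
(10, 45) 120 113.4
(10, 45) 140 80.4
(10, 45) 160 18.8
(10, 45) 180 15.6
(10, 45) 200 14.5
(10, 45) 220 19.5
time_s: 6.9
ee_pos: [532.7, 189.3, 171.8]
ee_rot: [-90.0, -0.2, -4.2]
force: [0.5, 0.7, 0.2]
gripper_width: 0.8
t 6.9 manifold xy -57.3 187.9 z 171.8 rot [-89.95  -0.16  -4.19] F [0.5 0.7 0.2] w 0.8
```

```bash
python3 -m pendant '[{"delta_pos":[2,0,-2.6],"twist":[0,0,0],"grip":0},{"delta_pos":[4.5,0,-6],"twist":[0,0,0],"grip":0},{"delta_pos":[7,0,-9.5],"twist":[0,0,0],"grip":0},{"delta_pos":[9.6,0,-12.7],"twist":[0,0,0],"grip":0},{"delta_pos":[9.6,0,-12.7],"twist":[0,0,0],"grip":0}]';python3 m.py;python3 - <<'E'
from workcell import imaging
import cv2
p,d=imaging.grab_frame("scene"); cv2.imwrite("pics/scene4c.png",cv2.resize(p[130:290,90:410,::-1],None,fx=2.5,fy=2.5))
E
```

```text
time_s: 7.4
ee_pos: [622.4, 51.2, 171.2]
ee_rot: [-90.1, -0.4, -4.5]
force: [0.2, -0.0, 0.2]
gripper_width: 0.3
t 7.4 manifold xy 42.4 56.7 z 171.2 rot [-90.07  -0.38  -4.46] F [ 0.2 -0.   0.2] w 0.3
```

View pics/scene4c.png

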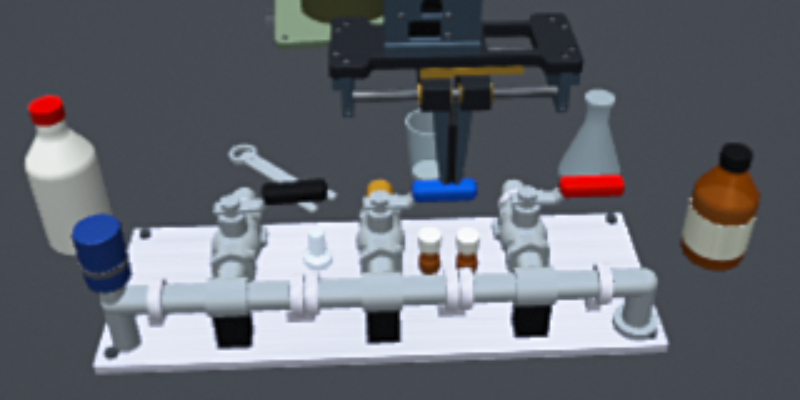

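```bash
python3 m.py; python3 -m pendant '[{"delta_pos":[0,2,0],"twist":[0,0,0],"grip":0},{"delta_pos":[0,4,0],"twist":[0,0,0],"grip":0},{"delta_pos":[0,6,0],"twist":[0,0,0],"grip":0},{"delta_pos":[0,7.1,0],"twist":[0,0,0],"grip":0},{"delta_pos":[0,7.1,0],"twist":[0,0,0],"grip":0}]';python3 m.py;python3 - <<'E'
from workcell import imaging
import cv2
p,d=imaging.grab_frame("scene"); cv2.imwrite("pics/scene5c.png",cv2.resize(p[130:290,90:410,::-1],None,fx=2.5,fy=2.5))
E
```

```text
t 7.45 manifold xy 40.5 58.7 z 171.0 rot [-89.98  -0.24  -4.41] F [ 0.2  0.2 -0.2] w 0.4
time_s: 7.95
ee_pos: [617.5, 56.1, 98.0]
ee_rot: [-90.0, 0.1, -4.2]
force: [-0.1, -1.7, 0.6]
gripper_width: 0.6
t 7.95 manifold xy 37.1 61.3 z 98.0 rot [-90.     0.11  -4.15] F [-0.1 -1.7  0.6] w 0.6
```

View pics/scene5c.png

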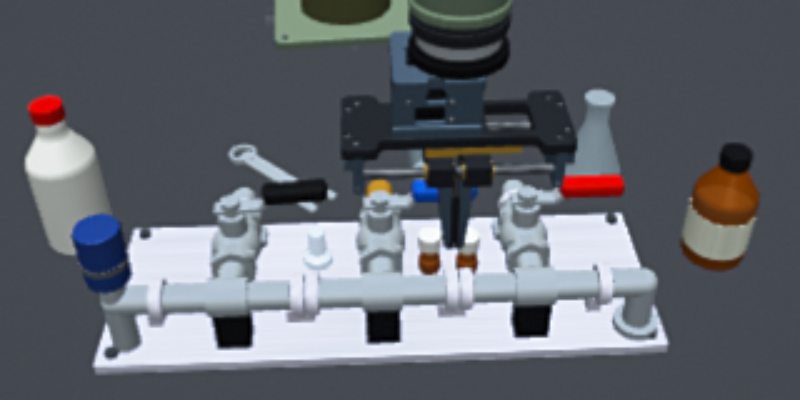

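```bash
python3 -m pendant '[{"delta_pos":[-0.5,-0.2,0],"twist":[0,0,0],"grip":0},{"delta_pos":[-1,-0.2,0],"twist":[0,0,0],"grip":0},{"delta_pos":[-1.5,-0.2,0.1],"twist":[0,0,0],"grip":0},{"delta_pos":[-2,-0.2,0.2],"twist":[0,0,0],"grip":0},{"delta_pos":[-2.5,-0.2,0.4],"twist":[0,0,0],"grip":0}]';python3 m.py;python3 -m pendant '[{"delta_pos":[-0.5,0,0.1],"twist":[0,0,0],"grip":0},{"delta_pos":[-1,0,0.15],"twist":[0,0,0],"grip":0},{"delta_pos":[-1.5,0,0.2],"twist":[0,0,0],"grip":0},{"delta_pos":[-2,0,0.1],"twist":[0,0,0],"grip":0},{"delta_pos":[-2.5,0,0],"twist":[0,0,0],"grip":0}]';python3 m.py
```

```text
time_s: 8.5
ee_pos: [595.8, 60.5, 102.4]
ee_rot: [-90.0, -0.4, -4.2]
force: [4.4, -3.1, 0.9]
gripper_width: 0.1
t 8.5 manifold xy 15.1 64.1 z 102.4 rot [-90.04  -0.38  -4.18] F [ 4.4 -3.1  0.9] w 0.1
time_s: 9.0
ee_pos: [570.1, 63.2, 102.0]
ee_rot: [-90.0, -0.3, -4.2]
force: [4.9, -0.2, 0.9]
gripper_width: 0.8
t 9.0 manifold xy -10.7 64.9 z 102.0 rot [-89.96  -0.26  -4.2 ] F [ 4.9 -0.2  0.9] w 0.8
```

```bash
python3 -m pendant '[{"delta_pos":[-0.5,0,-0.05],"twist":[0,0,0],"grip":0},{"delta_pos":[-1,0,-0.2],"twist":[0,0,0],"grip":0},{"delta_pos":[-1.5,0,-0.4],"twist":[0,0,0],"grip":0},{"delta_pos":[-2,0,-0.7],"twist":[0,0,0],"grip":0},{"delta_pos":[-2.5,0,-1],"twist":[0,0,0],"grip":0}]';python3 m.py;python3 -m pendant '[{"delta_pos":[-0.4,0,-0.4],"twist":[0,0,0],"grip":0},{"delta_pos":[-0.8,0,-0.8],"twist":[0,0,0],"grip":0},{"delta_pos":[-1.1,0,-1.2],"twist":[0,0,0],"grip":0},{"delta_pos":[-1.4,0,-1.6],"twist":[0,0,0],"grip":0},{"delta_pos":[-1.6,0,-2],"twist":[0,0,0],"grip":0}]';python3 m.py;python3 - <<'E'
from workcell import imaging
import cv2
p,d=imaging.grab_frame("scene"); cv2.imwrite("pics/scene6c.png",cv2.resize(p[130:290,90:410,::-1],None,fx=2.5,fy=2.5))
E
```

```text
time_s: 9.5
ee_pos: [542.4, 55.0, 100.8]
ee_rot: [-90.0, 0.0, -4.2]
force: [4.2, 2.3, 1.0]
gripper_width: 0.1
t 9.5 manifold xy -37.7 54.6 z 100.8 rot [-8.997e+01  3.000e-02 -4.220e+00] F [4.2 2.3 1. ] w 0.1
time_s: 10.0
ee_pos: [525.1, 35.9, 100.9]
ee_rot: [-90.0, 0.0, -4.2]
force: [2.9, 1.7, 0.7]
gripper_width: 0.3
t 10.0 manifold xy -53.6 34.4 z 100.9 rot [-8.998e+01  4.000e-02 -4.220e+00] F [2.9 1.7 0.7] w 0.3
```

View pics/scene6c.png

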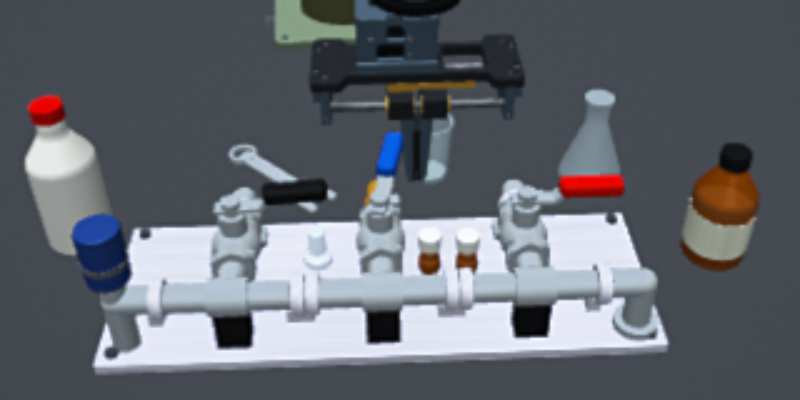

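The blue lever (px ~390,155) is nearly in line. The finger is on its +y side, and red is still square. I'll push on in -y until it meets the stop.

```bash
python3 -m pendant '[{"delta_pos":[-0.2,0,-0.4],"twist":[0,0,0],"grip":0},{"delta_pos":[-0.4,0,-0.8],"twist":[0,0,0],"grip":0},{"delta_pos":[-0.5,0,-1.2],"twist":[0,0,0],"grip":0},{"delta_pos":[-0.5,0,-1.5],"twist":[0,0,0],"grip":0},{"delta_pos":[-0.5,0,-1.7],"twist":[0,0,0],"grip":0}]';python3 m.py;python3 -m pendant '[{"delta_pos":[0,0,-0.1],"twist":[0,0,0],"grip":0},{"delta_pos":[0,0,-0.2],"twist":[0,0,0],"grip":0},{"delta_pos":[0,0,-0.3],"twist":[0,0,0],"grip":0},{"delta_pos":[0,0,-0.3],"twist":[0,0,0],"grip":0},{"delta_pos":[0,0,-0.3],"twist":[0,0,0],"grip":0}]';python3 m.py
```

```text
time_s: 10.55
ee_pos: [519.0, 22.1, 100.9]
ee_rot: [-89.7, 0.1, -4.4]
force: [2.1, 17.2, 0.7]
gripper_width: 0.6
t 10.55 manifold xy -58.6 20.1 z 100.9 rot [-8.965e+01  7.000e-02 -4.370e+00] F [ 2.1 17.2  0.7] w 0.6
time_s: 11.05
ee_pos: [519.1, 22.1, 100.9]
ee_rot: [-89.4, 0.1, -4.4]
force: [2.3, 21.8, -0.1]
gripper_width: 0.5
t 11.05 manifold xy -58.5 20.1 z 100.9 rot [-8.939e+01  6.000e-02 -4.400e+00] F [ 2.3 21.8 -0.1] w 0.5
```

The blue lever is at its stop: the tip didn't move while the force went from 17 to 22 N. I'll back off in +y, lift, and check from both cameras.

```bash
python3 -m pendant '[{"delta_pos":[0,0,1],"twist":[0,0,0],"grip":0},{"delta_pos":[0,0,2.5],"twist":[0,0,0],"grip":0},{"delta_pos":[0,-2,3],"twist":[0,0,0],"grip":0},{"delta_pos":[0,-6,3],"twist":[0,0,0],"grip":0},{"delta_pos":[0,-10,3],"twist":[0,0,0],"grip":0}]';python3 m.py;python3 -m pendant '[{"delta_pos":[-4,0,0],"twist":[0,0,0],"grip":0},{"delta_pos":[-8,0,0],"twist":[0,0,0],"grip":0},{"delta_pos":[-12,0,0],"twist":[0,0,0],"grip":0},{"delta_pos":[-14,0,0],"twist":[0,0,0],"grip":0},{"delta_pos":[-14,0,0],"twist":[0,0,0],"grip":0}]';python3 m.py
python3 - <<'E'
from workcell import imaging
from h import *
for n in ("scene","top"):
    p,d=imaging.grab_frame(n); np.savez(f"{n}9.npz",p=p,d=d,**imaging.camera_info(n)); cv2.imwrite(f"pics/{n}9.png",p[:,:,::-1])
    cv2.imwrite(f"pics/{n}9c.png",cv2.resize(p[130:290,90:410,::-1] if n=='scene' else p[130:280,140:420,::-1],None,fx=2.5,fy=2.5))
c=load('top9.npz'); p=c['p'][:,:,::-1].copy()
hsv=cv2.cvtColor(p,cv2.COLOR_BGR2HSV).astype(int);H,S,V=hsv[...,0],hsv[...,1],hsv[...,2]
roi=np.zeros(H.shape,bool); roi[135:225,185:355]=1
for n,m in dict(red=((H<8)|(H>172))&(S>180)&(V>90),blue=(H>100)&(H<125)&(S>150)&(V>80),black=(V<50)).items():
    k,l,st,ce=cv2.connectedComponentsWithStats((m&roi).astype(np.uint8))
    for i in range(1,k):
        if st[i,4]>30:
            ys,xs=np.where(l==i); pts=np.array([atz(c,x,y,128)[:2] for x,y in zip(xs,ys)]); mu=pts.mean(0); w,v=np.linalg.eigh(np.cov((pts-mu).T)); print(n,st[i],mu.round(1),(np.degrees(np.arctan2(v[1,1],v[0,1]))-85.8)%180)
a=load('top0.npz')
g=np.abs(a['p'].astype(int)-c['p']).max(2)>40; k,l,st,ce=cv2.connectedComponentsWithStats(g.astype(np.uint8)); print([s.tolist() for s in st[1:] if s[4]>8])
E
```

```text
time_s: 11.55
ee_pos: [520.0, 46.5, 201.1]
ee_rot: [-90.1, 0.2, -4.2]
force: [1.0, 0.3, -0.0]
gripper_width: 0.3
t 11.55 manifold xy -59.4 44.5 z 201.1 rot [-90.1    0.24  -4.17] F [ 1.   0.3 -0. ] w 0.3
time_s: 12.05
ee_pos: [378.4, 56.5, 200.7]
ee_rot: [-90.1, 0.1, -4.2]
force: [0.1, -0.0, -0.3]
gripper_width: 0.1
t 12.05 manifold xy -201.4 44.1 z 200.7 rot [-90.08   0.15  -4.15] F [ 0.1 -0.  -0.3] w 0.1
red [199 164  21   7 123] [589.7 183.4] 0.2121373740328636
blue [276 184   8  22 132] [520.1   2.9] 89.4726226741062
black [299 175  21   6  86] [564.8 -71.9] 5.050292365846531
[[198, 163, 27, 9, 197], [248, 167, 27, 9, 190], [216, 178, 14, 23, 177], [275, 184, 9, 22, 166], [251, 230, 60, 154, 2150], [227, 233, 57, 49, 2203], [214, 238, 26, 146, 1515], [285, 269, 11, 79, 128], [0, 350, 16, 9, 89], [0, 361, 33, 16, 178], [34, 360, 23, 24, 216], [235, 368, 22, 16, 232], [0, 373, 25, 11, 113], [0, 376, 8, 8, 55], [308, 377, 4, 7, 18]]
```

View pics/scene9c.png

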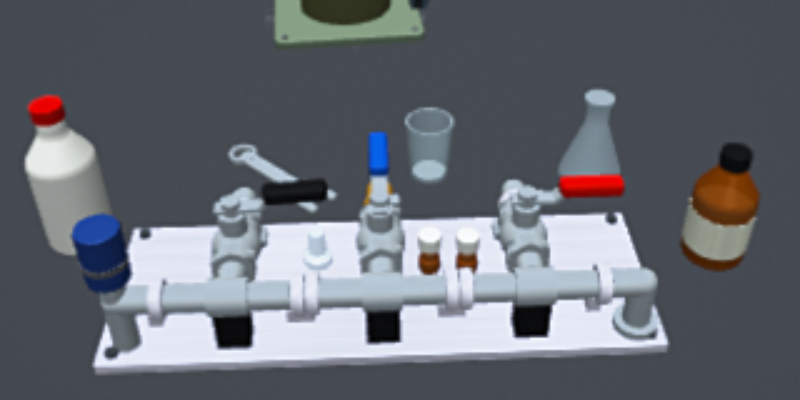

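View pics/top9c.png

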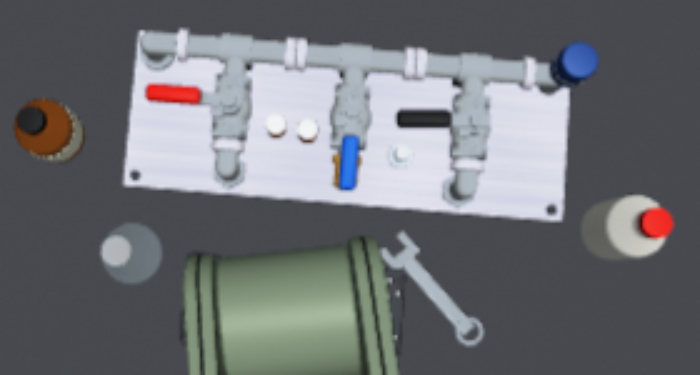

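Red reads 0.2° and blue 89.5°. Black and the loose items have not moved (scene px: beaker 430,145, flask 598,145, vials 430/467,250). The robot is clear of everything, so I'm handing in.

```bash
python3 -c "
from workcell import job; print(job.job_done())"
```

```text
the job is handed in; nothing more can be done
None
```

The vacuum is broken at the manifold: the red pump valve is fully shut and, after that, the blue air vent fully opened. I pushed each lever from the side with the closed fingertips until it met its stop. At each stop the tip stood still while the force rose, to about 15 N on red and 22 N on blue. The job took about 12 s of the 59 s allowed.

The last camera checks measured the red lever 0.2° from square and the blue lever at 89.5°, in line with its pipe. The difference from 90° is within the measuring error.

The black lever and the loose items looked unmoved compared with the first pictures. In the top view the arm hid the beaker, so I checked that in the scene view only. At hand-in the arm was clear of everything, and no checks failed or disagreed.

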